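# Turn a tray of studs over into an empty tray

## Task

The white tray of brass studs sits in the turnover stand. Cap it with the empty blue tray, which lies mouth down on the bench, so that the two stand rim to rim; let go, then turn the red-handled crank half a turn, up and over to its far stop, so that both trays go over together and the studs end up in the blue tray. Leave the longer grey tray where it is; it does not fit.

Things in the scene. Friction and masses are not known exactly. Their poses are not given: they have to be found in the camera images.
- turnover_stand: Fixed stand; origin: underside centre of its 130x190 mm base. Between posts at y=-73 and +73 mm an open-topped cradle turns on an axle along y, 58 mm up. It takes 60x100 mm trays, long side along y, centred, with 2 mm play all round; guides flare 7 mm outward to their top, 30 mm above the axle. Long sides open for fingers. Brass rings on the posts hold the cap tray's end pins: no latch
- cradle (a joint): Angle of cradle and crank: 0 at the start (crank level towards the stand's -x, the robot's side), pi at the far stop (crank level towards +x, cradle upside down). The handle goes up and over. Stiff: 0.15 N m, about 2 N at the handle; stays where it is left
- crank_handle (a point): Centre of the red crank handle, a freely spinning round sleeve 18 mm in diameter, 46 mm long, parallel to the axle and 75 mm from it, on the stand's -y side: at the start at (-75, -112, 58) mm, at the end at (+75, -112, 58) mm in the stand's frame. It can be pinched from above all the way round
- loaded_tray: White open tray 60 (x) x 100 (y) x 24 (z) mm, walls 5 mm, floor about 5 mm, loose in the cradle, holding the studs. Origin: centre of its underside; z points out of its mouth. Its rim is level with the axle, 58 mm above the bench, at the start
- blue_tray: Blue empty cap tray, 60 (x) x 100 (y) x 24 (z) mm, light, walls 5 mm, mouth down on the bench. Origin: centre of its underside, which at the start faces up, 24 mm above the bench; z points out of its mouth (down at the start), y along its long side. A pin 8 mm thick, 14 mm long sticks out of each end, 15 mm behind the rim, and drops into an open slot of the cradle. Grasp it across its 60 mm width
- grey_tray: Grey tray like the blue one, with end pins, but longer, 60 (x) x 145 (y) x 24 (z) mm, also mouth down, which does not fit the cradle. Origin: centre of its underside (facing up, 24 mm above the bench)
- stud_0: Brass stud, 19 mm in diameter, 10 mm high, loose in the white tray. Origin: centre of its flat foot
- stud_1: Second, equal stud
- stud_2: Third, equal stud

How it is judged:
By the outcome, as a careful person would: the job done as asked, in the order asked, and still so for the second after the job is handed in, with the robot touching nothing.
It also fails if it takes over 61 s, if anything falls off the work surface, if the arm or the gripper's body presses on something with over 40 N, if the wrist force passes 120 N, or if a joint passes its speed limit or range.

## Robot

A 7-joint arm with a two-finger parallel gripper is mounted at the origin on a cart in front of the work surface, level with it; the furniture and walls round the work are solid. World frame = base frame: x ahead of the robot, y to its left, z up, the work surface at z = 0. Lengths are in m, angles in degrees, forces in N, time in s.
With the tool pointing down it reaches from about 0.425 to 0.975 m from the base axis. Payload 16.7 kg.
Tool frame: the origin (TCP) lies midway between the tips of the shut fingers; the grasp point (between the pads) lies 19 mm behind it (env.pinch_z is the distance from the TCP to the grasp point, in m); z points along the fingers, y is the line along which they close (so a half turn about z gives the same grasp; the last joint's range is limited). The gripper opens to 85 mm and grips with 20 to 120 N. Pads are 22 mm wide; open, the fingers measure 114 mm over their backs; the gripper's body (76 mm by 85 mm) begins 54 mm behind the grasp point. The pads swing forward as they close: fully open they stand 13 mm farther back than shut.
Start: joints at [-79.269, 24.414, 4.234, 92.017, -1.954, 63.644, -3.845], TCP at [0.223, 0.637, 0.209] pointing down, gripper open.
Joint ranges: [-163.25, 163.25], [-28.42, 122.38], [-70.27, 78.77], [12.13, 141.07], [-58.53, 238.53], [9.26, 117.41], [-156.51, 156.51]. Speed limits (degrees/s): [108.29, 108.29, 136.94, 136.94, 172.46, 172.46, 172.46].

## Interface

Orientations are given as a 3x3 rotation matrix whose columns are the frame's x, y, z axes.
In Python, from station import env gives the robot as it stands.
- The arm moves only by the tool carry_out, never from a script. Its argument "motion" is text: rows parted by semicolons, each of 7 numbers parted by spaces: the shift along the tool's x, y, z normalised to -1 to 1, where 1 is 20 cm, then the turn, a rotation vector about the tool's x, y, z normalised to -1 to 1, where 1 is 90 degrees, then the finger opening in mm, from 0 to 85.4. In form: dx dy dz ax ay az gripper; .... A call has 1 to 10 rows; each row shifts and turns the commanded pose from where the row before left it, along the tool's axes as they then stand; what a row does not reach is not made up. A row lasts 1/8 s, in which the tool goes at most 62.5 mm and 10.7 degrees, less where a joint would pass 70% of its speed; a pose out of reach is approached as far as the arm can. A call with a number of a shift or a turn outside -1 to 1 is refused whole. A call with a gripper value outside its range is refused whole. The fingers move at their own pace and stop on an object; the grip force is fixed at half the most. Time passes only in rows, so rows that do not move let the fingers close. It gives the time, the measured TCP pose, the force, the opening and the grip force at its end, in the units of the state.
- env.state(): the state, without advancing time (a new reading comes with each control period).
- env.read_camera(name): name is "scene" or "top"; returns (picture, depth): 400x640x3 uint8, red, green, blue; 400x640 float32, m along the optical axis (not along the pixel's ray), 0 where there is no reading.
- env.calibration(name): a dict with "intrinsics" (3x3 intrinsics, pixels), "k1" (the pictures are not rectified: a ray, as slopes to the right and down, at radius r is drawn at 1 + k1 r^2 times it, then the intrinsics apply), "R" (3x3) and "t" (3): a world point X has camera coordinates R X + t. Camera axes: x right, y down, z forward; pixel columns grow to the right and rows downward; lengths in m; the calibration is good to about 2 mm. A picture is of the moment at which its call begins. calibration takes no time and is no camera call.
- env.job_done(): hands the job in; it is judged then, once.
The state is a dict: "time_s": time; "joint_positions": joint angles; "dq": joint speeds; "tau": joint torques, N m; "tcp_pos": TCP position; "orientation": TCP orientation; "force": force on the tool from outside, world axes, zero at the start; "ft_torque": the same for the moment, N m; "opening": finger opening in m; "gripper_force": force on a finger pad.
Only numpy, scipy, OpenCV 4.12 (cv2) and the standard library are available. Lean on these libraries where they do the work, as an engineer would, in place of code of your own. Each camera call takes 0.05 s, during which the arm holds its last target. There are 200 camera calls.

## Working session

There is one attempt and no reset: what is moved stays moved. The work goes in short steps, Python scripts to look and compute and a tool call to move; the robot and the scene stay as the last step left them, time stands still between calls to the robot, and variables do not carry over. Pictures are saved under pics/ and viewed, at most 10 in all, crops included, and the job is handed in when it is done.

Besides the shell and the picture viewer there is one more tool, called after "Call:" in YAML: its name, and indented under it one key for each argument. carry_out: Moves the arm, as the interface text tells. Its arguments: {"type":"object","properties":{"motion":{"type":"string"}},"required":["motion"]}

```bash
mkdir -p pics; ls; cat > h.py <<'E'
import numpy as np,cv2
from station import env
def look(n,f=None):
    im,d=env.read_camera(n)
    if f: cv2.imwrite(f,im[:,:,::-1])
    c=env.calibration(n);K=np.array(c["intrinsics"],float);k=c["k1"]
    v,u=np.mgrid[0:400,0:640].astype(np.float64)
    p=cv2.undistortPoints(np.stack([u.ravel(),v.ravel()],1)[:,None],K,np.array([k,0,0,0.]))[:,0]
    P=np.c_[p,np.ones(len(p))]*d.reshape(-1,1)
    W=(P-np.array(c["t"]).ravel())@np.array(c["R"])
    W=W.reshape(400,640,3); W[d==0]=np.nan
    return im,W
E
python3 - <<'E'
from h import *
for n in("scene","top"):
    im,W=look(n,f"pics/{n}0.png"); np.savez(f"{n}0.npz",im=im,W=W)
    c=env.calibration(n);print(n,-np.array(c["R"]).T@np.array(c["t"]).ravel())
s=env.state();print(s["tcp_pos"],np.round(s["orientation"],3),s["opening"],env.pinch_z)
E
```

```text
pics
scene [-0.0312868  -0.64795907  0.85049676]
top [0.37292031 0.05672281 0.99919263]
[0.22298174 0.63669472 0.20808709] [[-0.944  0.331 -0.   ]
 [ 0.331  0.944 -0.001]
 [-0.    -0.001 -1.   ]] 0.08547866814261146 0.0187
```

View pics/top0.png

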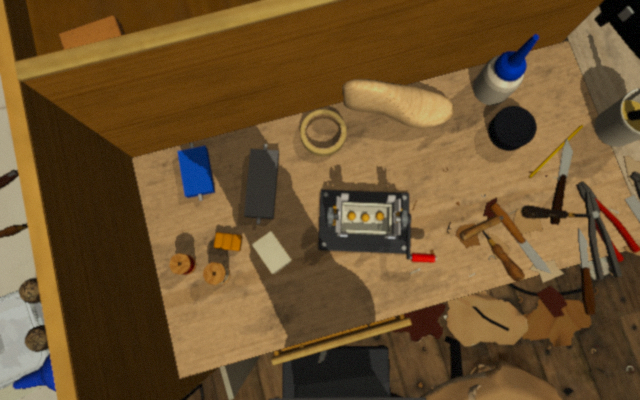

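View pics/scene0.png

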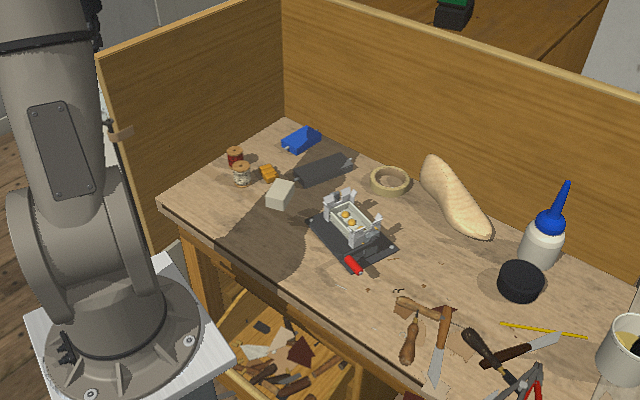

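Top view: the blue tray is at (196,172), the grey one at (262,183), the stand at (365,222) with white tray and three studs, and the red handle at (423,258). The walls are behind and to the left of the bench.

```bash
python3 - <<'E'
from h import *
z=np.load("top0.npz");im=z["im"];W=z["W"]
hsv=cv2.cvtColor(im,cv2.COLOR_RGB2HSV)
def rect(m,name):
    p=W[m];p=p[~np.isnan(p).any(1)]
    r=cv2.minAreaRect((p[:,:2]*1000).astype(np.float32));b=cv2.boxPoints(r)
    print(name,len(p),"med",np.median(p,0).round(4),"rect",np.round(r[0],1),np.round(r[1],1),round(r[2],1),b.round().tolist())
v,u=np.mgrid[0:400,0:640]
box=lambda a,b,c,d:(u>a)&(u<b)&(v>c)&(v<d)
H,S,V=cv2.split(hsv)
zz=W[...,2]
rect(box(170,225,135,205)&(H>100)&(H<130)&(S>150)&(zz>.015)&(zz<.035),"blue")
rect(box(235,290,135,225)&(zz>.017)&(zz<.032),"grey")
rect(box(408,442,245,270)&((H<8)|(H>172))&(S>150)&(zz>.04),"red")
rect(box(310,420,180,262)&(zz>.004)&(zz<.02),"base")
rect(box(330,400,190,245)&(zz>.052)&(zz<.064)&(V>120)&(S<80),"rim")
for a,b in((140,160),(225,380),(460,60)):print(W[b,a])
# wall points
for a,b in((150,100),(110,210),(300,30),(20,200)):print((a,b),W[b,a].round(3))
crop=cv2.resize(im[175:275,305:450],None,fx=5,fy=5,interpolation=cv2.INTER_CUBIC);cv2.imwrite("pics/c1.png",crop[:,:,::-1])
E
```

```text
blue 1311 med [0.615  0.3114 0.0245] rect [616.  312.2] [98.8 59.9] 11.1 [[562.0, 332.0], [573.0, 273.0], [670.0, 292.0], [659.0, 351.0]]
grey 1997 med [0.5873 0.173  0.0244] rect [588.9 173.4] [ 60.6 171.1] 85.4 [[501.0, 150.0], [672.0, 136.0], [677.0, 197.0], [506.0, 211.0]]
red 197 med [ 0.4267 -0.1501  0.0652] rect [ 426.4 -150.9] [45.4 16.4] 86.0 [[417.0, -173.0], [433.0, -174.0], [436.0, -129.0], [420.0, -128.0]]
base 2944 med [ 0.4791 -0.0318  0.0083] rect [508.5 -47.9] [228.4 170.3] 89.4 [[422.0, -161.0], [593.0, -163.0], [595.0, 65.0], [425.0, 67.0]]
rim 353 med [ 0.5145 -0.0374  0.0581] rect [509.3 -46.9] [122.1  63.2] 86.8 [[474.0, -106.0], [537.0, -110.0], [544.0, 12.0], [481.0, 16.0]]
[ 0.64673368  0.43802784 -0.00079745]
[ 0.1711253   0.26355835 -0.11149471]
[ 0.84468932 -0.2524987   0.05009277]
(150, 100) [0.687 0.337 0.235]
(110, 210) [0.511 0.424 0.162]
(300, 30) [0.756 0.079 0.333]
(20, 200) [0.557 0.671 0.023]
```

View pics/c1.png

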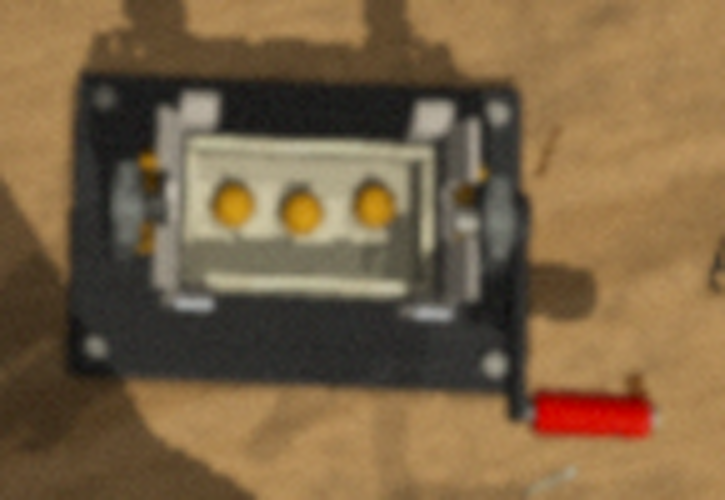

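The crop shows three studs lying flat in the white tray. The base bolts are at crop (104,97), (500,112), (96,346) and (495,364). The handle is at (595,414).

```bash
python3 - <<'E'
from h import *
z=np.load("top0.npz");im=z["im"];W=z["W"]
B=[W[int(175+b/5),int(305+a/5)] for a,b in((104,97),(500,112),(96,346),(495,364))]
B=np.array(B);print("bolts",B.round(4).tolist(),"c",B.mean(0))
d=(B[0]-B[1])+(B[2]-B[3]);print("yaw from y",np.degrees(np.arctan2(-d[0],d[1])))
d=(B[0]-B[2])+(B[1]-B[3]);print("yaw from x",np.degrees(np.arctan2(d[1],d[0])))
for n in("top","scene"):
    W=np.load(n+"0.npz")["W"]
    p=W[~np.isnan(W).any(2)]
    print(n)
    for x in np.arange(-.1,.8,.1):
        q=p[(abs(p[:,0]-x)<.05)&(p[:,1]>.36)&(p[:,1]<.8)&(p[:,2]>.05)]
        if len(q): print(x.round(2),len(q),"zmax",q[:,2].max().round(3),"y",np.percentile(q[:,1],[1,50,99]).round(3), "ytop",np.median(q[q[:,2]>q[:,2].max()-.02,1]).round(3))
    q=p[(p[:,0]>.3)&(p[:,0]<.7)&(p[:,1]>-.25)&(p[:,1]<.4)&(p[:,2]>.03)&(p[:,2]<.5)]
    s=q[(abs(q[:,0]-.51)<.12)&(abs(q[:,1]+.045)<.12)];print("stand zmax",np.sort(s[:,2])[-5:])
W=np.load("top0.npz")["W"];p=W[~np.isnan(W).any(2)]
# upper structures of stand
s=p[(abs(p[:,0]-.51)<.09)&(abs(p[:,1]+.045)<.1)&(p[:,2]>.075)]
r=cv2.minAreaRect((s[:,:2]*1000).astype(np.float32));print("guides",r)
E
```

```text
bolts [[0.565, 0.0382, 0.0106], [0.5564, -0.1305, 0.0121], [0.4591, 0.0417, 0.0105], [0.4511, -0.1241, 0.0108]] c [ 0.50789197 -0.04366907  0.01100197]
yaw from y -2.835306615903205
yaw from x -2.72525393763032
top
0.2 1474 zmax 0.385 y [0.363 0.561 0.628] ytop 0.368
0.3 8886 zmax 0.387 y [0.36  0.376 0.637] ytop 0.379
0.4 8113 zmax 0.387 y [0.38  0.396 0.627] ytop 0.404
0.5 6944 zmax 0.387 y [0.407 0.422 0.45 ] ytop 0.428
0.6 6439 zmax 0.387 y [0.433 0.449 0.475] ytop 0.455
0.7 10417 zmax 0.396 y [0.361 0.421 0.49 ] ytop 0.438
stand zmax [0.09203516 0.09221351 0.09282428 0.09319343 0.09329185]
scene
0.2 796 zmax 0.397 y [0.362 0.602 0.725] ytop 0.599
0.3 4049 zmax 0.387 y [0.36 0.37 0.52] ytop 0.375
0.4 4550 zmax 0.387 y [0.379 0.393 0.414] ytop 0.398
0.5 3877 zmax 0.387 y [0.405 0.419 0.436] ytop 0.422
0.6 3055 zmax 0.378 y [0.431 0.446 0.461] ytop 0.439
0.7 3348 zmax 0.372 y [0.361 0.41  0.464] ytop 0.385
stand zmax [0.09276157 0.09278046 0.09316321 0.09317715 0.09328211]
guides ((508.32452392578125, -42.54719543457031), (156.75668334960938, 83.33850860595703), 86.97477722167969)
```

Call:
carry_out:
  motion: "0 0 -0.2 0 0 0 85; 0 0 -0.27 0 0 0 85; 0 0 -0.27 0 0 0 85; 0 0 -0.27 0 0 0 85; 0 0 -0.25 0 0 0 85; 0 0 0 0 0 0 85"

```text
time_s: 0.85
tcp_pos: [0.2235, 0.6378, 0.4647]
orientation: [[-0.944, 0.331, 0.001], [0.331, 0.944, 0.006], [0.0, 0.006, -1.0]]
force: [0.2, -0.4, -0.9]
opening: 0.0851
gripper_force: 0.0
```

```bash
python3 - <<'E'
from h import *
W=np.load("top0.npz")["W"]
p=W[~np.isnan(W).any(2)]
q=p[(p[:,0]>.62)&(p[:,1]>-.1)&(p[:,1]<.42)&(p[:,2]>.12)&(p[:,2]<.35)&(p[:,0]<.9)]
A=np.c_[q[:,1],np.ones(len(q))];c=np.linalg.lstsq(A,q[:,0],rcond=None)[0]
print(c,np.std(q[:,0]-A@c), "dist",((c[0]*.312+c[1])-.616)/np.hypot(1,c[0]))
E
```

```text
[-0.18274441  0.77625391] 0.033273480487758786 dist 0.10155582656812587
```

Call:
carry_out:
  motion: "-0.26 -0.102 0 0 0 0 85; -0.26 -0.102 0 0 0 0 85; -0.26 -0.102 0 0 0 0 85; -0.26 -0.102 0 0 0 0 85; -0.26 -0.102 0 0 0 0 85; -0.26 -0.102 0 0 0 0 85; -0.26 -0.102 0 0 0 0 85; -0.26 -0.102 0 0 0 0 85; -0.26 -0.102 0 0 0 0 85; 0 0 0 0 0 0 85"

```text
time_s: 2.1
tcp_pos: [0.6069, 0.3045, 0.4591]
orientation: [[-0.942, 0.337, -0.001], [0.337, 0.942, -0.003], [-0.0, -0.003, -1.0]]
force: [-0.9, 0.7, -1.3]
opening: 0.0851
gripper_force: 0.0
```

Call:
carry_out:
  motion: "0 0 0 0 0 -0.084 85; 0 0 0 0 0 -0.084 85; 0 0 0 0 0 -0.085 85; 0 0 0 0 0 -0.085 85; 0 0 -0 0 0 0 85; 0 0 0 0 0 0 85"

```text
time_s: 2.85
tcp_pos: [0.6038, 0.3093, 0.4602]
orientation: [[-0.982, -0.19, -0.001], [-0.19, 0.982, -0.0], [0.001, -0.0, -1.0]]
force: [0.2, 0.1, -0.3]
opening: 0.0851
gripper_force: 0.0
```

Call:
carry_out:
  motion: "0 0 0.2 0 0 0 85; 0 0 0.28 0 0 0 85; 0 0 0.28 0 0 0 85; 0 0 0.28 0 0 0 85; 0 0 0.28 0 0 0 85; 0 0 0.28 0 0 0 85; 0 0 0.2 0 0 0 85; 0 0 0.15 0 0 0 85; 0 0 0 0 0 0 85; 0 0 0 0 0 0 85"

```text
time_s: 4.1
tcp_pos: [0.6047, 0.3094, 0.072]
orientation: [[-0.981, -0.192, 0.001], [-0.192, 0.981, 0.001], [-0.001, 0.0, -1.0]]
force: [0.1, 0.1, 0.4]
opening: 0.0849
gripper_force: 0.0
```

```bash
python3 - <<'E'
from h import *
im,W=look("scene")
cv2.imwrite("pics/s1.png",cv2.resize(im[20:220,180:440],None,fx=3,fy=3)[:,:,::-1])
E
```

```text
(no output)
```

View pics/s1.png

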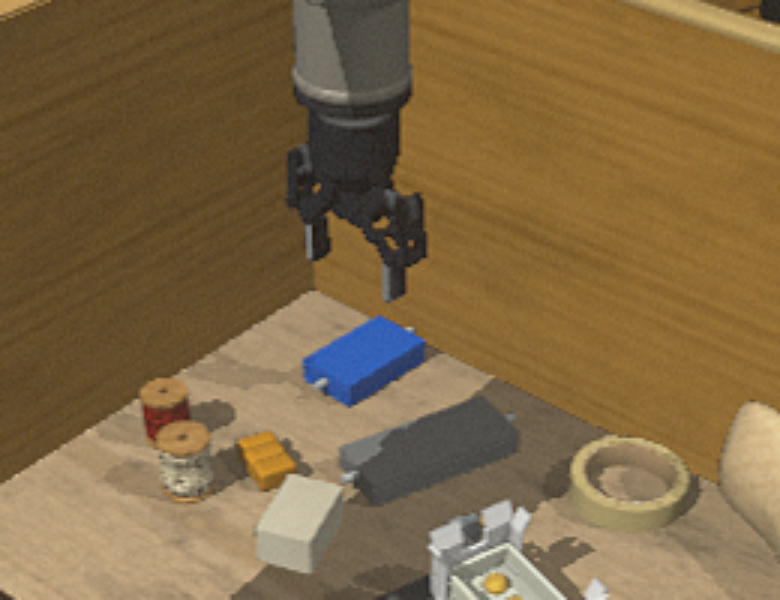

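The open gripper straddles the blue tray, at (365,360) in the crop, with its fingers aligned and clear of the walls. I'll go down and grasp it.

Call:
carry_out:
  motion: "0 0 0.12 0 0 0 85; 0 0 0.12 0 0 0 85; 0 0 0.08 0 0 0 85; 0 0 0.03 0 0 0 85; 0 0 0 0 0 0 85; 0 0 0 0 0 0 85; 0 0 0 0 0 0 70"

```text
time_s: 5.03
tcp_pos: [0.6044, 0.3093, 0.0014]
orientation: [[-0.981, -0.193, 0.001], [-0.193, 0.981, 0.0], [-0.001, 0.0, -1.0]]
force: [0.6, 0.2, 0.1]
opening: 0.0706
gripper_force: 0.0
```

Call:
carry_out:
  motion: "0 0 0 0 0 0 50; 0 0 0 0 0 0 50; 0 0 0 0 0 0 50; 0 0 0 0 0 0 50; 0 0 0 0 0 0 50; 0 0 0 0 0 0 50"

```text
time_s: 5.78
tcp_pos: [0.6041, 0.3091, 0.0007]
orientation: [[-0.981, -0.193, -0.0], [-0.193, 0.981, -0.0], [0.0, -0.0, -1.0]]
force: [0.5, 0.2, 0.1]
opening: 0.05
gripper_force: 0.0
```

```bash
python3 - <<'E'
from h import *
im,W=look("scene")
im2,W2=look("top")
a=cv2.resize(im[60:200,240:360],(480,560));b=cv2.resize(im2[110:220,150:240],(315,560)[0:1]+(385,))
b=cv2.copyMakeBorder(b,0,175,0,0,cv2.BORDER_CONSTANT)
cv2.imwrite("pics/s2.png",np.hstack([a,b])[:,:,::-1])
E
```

```text
(no output)
```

View pics/s2.png

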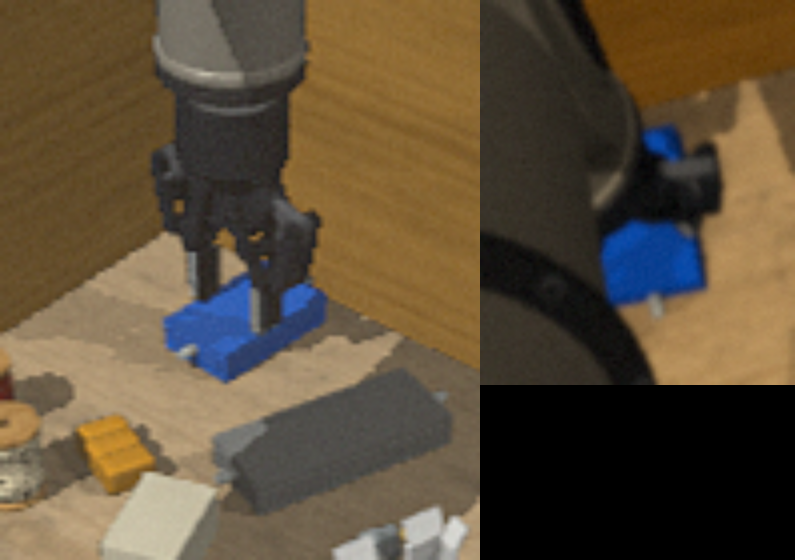

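The crop shows the fingertips at about (207,298) and (262,330), apparently level with the tray's top edge and not down its sides. I'll measure the tip heights.

```bash
python3 - <<'E'
from h import *
im,W=look("scene")
for x,y in((262,322),(262,328),(262,334),(262,340),(262,350),(265,300),(207,290),(207,297),(207,304),(290,320),(200,320),(235,310)):
    u=int(240+x/4);v=int(60+y/4);print((x,y),W[v,u].round(4),im[v,u])
print(env.state()["opening"],env.state()["tcp_pos"])
E
```

```text
(262, 322) [0.6079 0.2798 0.036 ] [52 55 52]
(262, 328) [0.607  0.2786 0.0304] [77 73 64]
(262, 334) [0.6049 0.2755 0.0298] [75 77 79]
(262, 340) [0.6079 0.2799 0.0193] [ 45  61 103]
(262, 350) [0.6076 0.2795 0.0129] [ 49  63 107]
(265, 300) [0.6061 0.2724 0.0574] [54 46 49]
(207, 290) [0.5966 0.3307 0.0372] [49 43 39]
(207, 297) [0.5992 0.335  0.027 ] [48 43 36]
(207, 304) [0.595  0.3287 0.0257] [ 50  96 186]
(290, 320) [0.6377 0.2892 0.0182] [45 61 99]
(200, 320) [0.5825 0.3148 0.0256] [ 49  81 156]
(235, 310) [0.6071 0.3123 0.027 ] [ 55  95 183]
0.049936742355721424 [0.60408077 0.30908409 0.00069449]
```

Measured with the camera, the tips are at z≈27 mm, just over the 24 mm tray top, though the TCP reads about 0. I'll open and go about 20 mm lower while watching the force.

Call:
carry_out:
  motion: "0 0 -0.02 0 0 0 85; 0 0 0 0 0 0 85; 0 0 0 0 0 0 85; 0 0 0 0 0 0 85; 0 0 0.05 0 0 0 85; 0 0 0.03 0 0 0 85; 0 0 0.02 0 0 0 85; 0 0 0 0 0 0 85"

```text
time_s: 6.92
tcp_pos: [0.6038, 0.3089, -0.0158]
orientation: [[-0.981, -0.193, -0.001], [-0.193, 0.981, -0.0], [0.001, -0.0, -1.0]]
force: [-0.1, -0.5, -0.7]
opening: 0.0852
gripper_force: 0.0
```

```bash
python3 - <<'E'
from h import *
im,W=look("scene")
# dark finger pixels near gripper below z .06
hsv=cv2.cvtColor(im,cv2.COLOR_RGB2HSV)
m=(W[...,2]<.07)&(W[...,2]>.008)&(hsv[...,1]<100)&(abs(W[...,0]-.604)<.05)&(abs(W[...,1]-.31)<.08)
for lo,hi in((.22,.31),(.31,.4)):
    p=W[m&(W[...,1]>lo)&(W[...,1]<hi)];p=p[np.argsort(p[:,2])];print(len(p),p[:12].round(4).tolist())
s=env.state();print(s["tcp_pos"],s["force"],s["opening"])
E
```

```text
115 [[0.6152, 0.2808, 0.0123], [0.5574, 0.3017, 0.0138], [0.5711, 0.303, 0.0139], [0.6156, 0.2814, 0.0151], [0.5675, 0.3023, 0.0159], [0.5653, 0.3088, 0.0162], [0.5558, 0.3041, 0.0164], [0.6172, 0.2837, 0.0164], [0.564, 0.3018, 0.0176], [0.5596, 0.3048, 0.0177], [0.5637, 0.2965, 0.0177], [0.6019, 0.2807, 0.0179]]
121 [[0.6053, 0.3546, 0.02], [0.6003, 0.3521, 0.0201], [0.5911, 0.3481, 0.0226], [0.6058, 0.3552, 0.0228], [0.5928, 0.3506, 0.0239], [0.6416, 0.3285, 0.024], [0.5919, 0.3391, 0.0242], [0.6417, 0.3336, 0.0244], [0.6067, 0.3516, 0.0245], [0.5726, 0.3345, 0.0246], [0.5971, 0.3521, 0.0246], [0.5993, 0.3503, 0.0248]]
[ 0.60402391  0.30901593 -0.01546123] [ 0.37852406  0.12604693 -0.30133511] 0.08481497725534122
```

Call:
carry_out:
  motion: "0 0 0.02 0 0 0 85; 0 0 0.01 0 0 0 85; 0 0 0 0 0 0 85; 0 0 0 0 0 0 70; 0 0 0 0 0 0 50; 0 0 0 0 0 0 50; 0 0 0 0 0 0 50; 0 0 0 0 0 0 50"

```text
time_s: 7.98
tcp_pos: [0.6043, 0.3092, -0.0208]
orientation: [[-0.981, -0.193, 0.0], [-0.193, 0.981, 0.0], [-0.0, 0.0, -1.0]]
force: [-1.7, -0.7, 4.9]
opening: 0.0586
gripper_force: 64.9
```

Gripped. The opening is 58.6 mm, and the TCP reads z=-20.8 mm with the rim on the bench, which I'll use as the height reference.

Call:
carry_out:
  motion: "0 0 -0.05 0 0 0 50; 0 0 -0.15 0 0 0 50; 0 0 -0.25 0 0 0 50; 0 0 -0.25 0 0 0 50; 0 0 -0.25 0 0 0 50; 0 0 -0.15 0 0 0 50; 0 0 0 0 0 0 50"

```text
time_s: 8.85
tcp_pos: [0.6052, 0.3096, 0.2021]
orientation: [[-0.981, -0.193, 0.004], [-0.193, 0.981, 0.003], [-0.004, 0.002, -1.0]]
force: [-0.2, 0.8, -1.3]
opening: 0.0584
gripper_force: 64.6
```

Call:
carry_out:
  motion: "0.057 -0.113 0 0 0 0 50; 0.114 -0.225 0 0 0 0 50; 0.114 -0.225 0 0 0 0 50; 0.114 -0.226 0 0 0 0 50; 0.114 -0.226 0 0 0 0 50; 0.114 -0.225 0 0 0 0 50; 0.114 -0.225 0 0 0 0 50; 0.057 -0.113 0 0 0 0 50; 0 0 0 0 0 0 50"

```text
time_s: 9.98
tcp_pos: [0.5073, -0.0334, 0.1984]
orientation: [[-0.982, -0.19, -0.001], [-0.19, 0.982, -0.0], [0.001, -0.0, -1.0]]
force: [0.6, 1.3, -0.9]
opening: 0.0586
gripper_force: 64.5
```

Call:
carry_out:
  motion: "0 0 0 0 0 0.115 50; 0 0 0 0 0 0.115 50; 0 0 0 0 0 0.115 50; 0 0 0 0 0 0.115 50; 0 0 0 0 0 0.115 50; 0 0 0 0 0 0.115 50; 0 0 0 0 0 0.115 50; 0 0 0 0 0 0.115 50; 0 0 0 0 0 0.115 50; 0 0 0 0 0 0.115 50"

```text
time_s: 11.22
tcp_pos: [0.5082, -0.0304, 0.1983]
orientation: [[0.046, 0.999, -0.001], [0.999, -0.046, -0.0], [-0.0, -0.001, -1.0]]
force: [-0.3, -0.2, -0.4]
opening: 0.0587
gripper_force: 64.5
```

Call:
carry_out:
  motion: "0 0 0 0 0 0.006 50; 0 0 0 0 0 0 50; 0 0 0 0 0 0 50"

```text
time_s: 11.6
tcp_pos: [0.5083, -0.0313, 0.1986]
orientation: [[0.048, 0.999, -0.0], [0.999, -0.048, -0.0], [-0.0, -0.0, -1.0]]
force: [0.5, -0.2, -0.5]
opening: 0.0587
gripper_force: 64.5
```

```bash
python3 - <<'E'
from h import *
s=env.state();R=np.array(s["orientation"]);print(s["tcp_pos"],np.degrees(np.arctan2(R[1,1],R[0,1])),s["opening"])
im,W=look("scene");hsv=cv2.cvtColor(im,cv2.COLOR_RGB2HSV)
cv2.imwrite("pics/s3.png",cv2.resize(im[100:290,270:430],None,fx=3,fy=3)[:,:,::-1])
m=(hsv[...,0]>100)&(hsv[...,0]<130)&(hsv[...,1]>110)&(abs(W[...,0]-.51)<.12)&(abs(W[...,1]+.04)<.12)&(W[...,2]>.1)
p=W[m];print(len(p),p.min(0),p.max(0))
r=cv2.minAreaRect((p[:,:2]*1000).astype(np.float32));print(r)
for lo in np.arange(.15,.25,.01):
    q=p[(p[:,2]>lo)&(p[:,2]<lo+.01)]; 
    if len(q):print(round(lo,2),len(q),np.percentile(q,[2,98],0).round(4).tolist())
E
```

```text
[ 0.50833547 -0.03126664  0.19864683] -2.768889240863416 0.05869925597809402
1124 [ 0.47605537 -0.09877816  0.21898546] [0.54078004 0.00597749 0.29104762]
((509.029052734375, -46.47240447998047), (104.31173706054688, 61.946502685546875), 87.31895446777344)
0.21 1 [[0.501, -0.0894, 0.219], [0.501, -0.0894, 0.219]]
0.22 126 [[0.4773, -0.0954, 0.221], [0.5334, 0.0035, 0.2297]]
0.23 158 [[0.4777, -0.095, 0.2301], [0.5343, -0.0008, 0.2398]]
0.24 829 [[0.4789, -0.0941, 0.2414], [0.5377, -0.0027, 0.2469]]
```

View pics/s3.png

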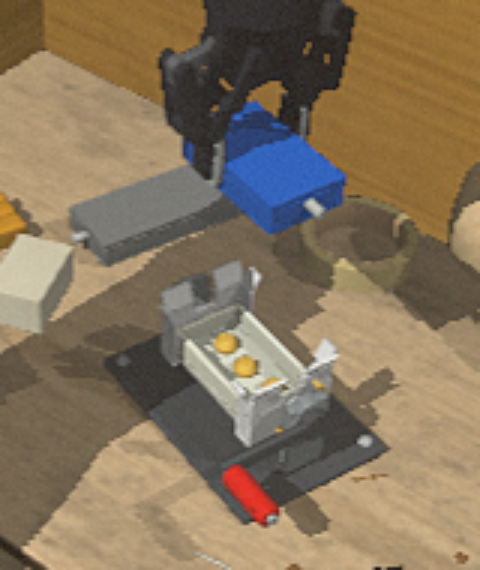

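Held blue tray at crop (285,170), level and parallel to the stand below. One same-camera check of the offset between the two trays.

```bash
python3 - <<'E'
from h import *
W=np.load("scene0.npz")["W"];im=np.load("scene0.npz")["im"];hsv=cv2.cvtColor(im,cv2.COLOR_RGB2HSV)
W2,im2=None,None
im2,W2=look("scene");h2=cv2.cvtColor(im2,cv2.COLOR_RGB2HSV)
a=np.radians(-2.8);ex=np.array([np.cos(a),np.sin(a)]);ey=np.array([-np.sin(a),np.cos(a)]);O=np.array([.508,-.0433])
def ext(p,n):
    q=p[:,:2]-O;q=np.c_[q@ex,q@ey]*1000;print(n,len(q),np.percentile(q,[1,3,97,99],0).round(1).tolist())
near=lambda W:(abs(W[...,0]-.51)<.12)&(abs(W[...,1]+.04)<.13)
m=near(W2)&(h2[...,0]>100)&(h2[...,0]<130)&(h2[...,1]>110)&(W2[...,2]>.2)
ext(W2[m&(W2[...,2]>.24)],"blue top");ext(W2[m&(W2[...,2]<.24)],"blue sides")
for n,f in(("scene",0),("top",0)):
    d=np.load(n+"0.npz");W=d["W"];h=cv2.cvtColor(d["im"],cv2.COLOR_RGB2HSV)
    m=near(W)&(W[...,2]>.0535)&(W[...,2]<.0625)&(h[...,2]>110)
    q=W[m][:,:2]-O;l=np.c_[q@ex,q@ey]*1000
    l=l[abs(l[:,0])<34]; 
    # long-wall rims and short-wall rims histogram
    print(n,"x hist",np.histogram(l[abs(l[:,1])<45][:,0],np.arange(-36,37,4))[0],"y hist",np.histogram(l[abs(l[:,0])<22][:,1],np.arange(-60,61,4))[0])
E
```

```text
blue top 842 [[-28.4, -51.2], [-27.6, -50.1], [29.1, 39.5], [30.5, 44.1]]
blue sides 281 [[-29.6, -52.0], [-29.2, -51.6], [27.1, 41.4], [29.1, 46.0]]
scene x hist [ 9 34 47  0  2  1  0  0  3  1  0  1  2  1  2 50 30  2] y hist [11 11  1  7  0  0  0  0  0  0  0  0  0  0  0  0  0  0  0  0  0  0  0  0
  0  3 34 17 23  3]
top x hist [ 0 43 66  0  0  2  2  2  2  1  1  2  1  1  2 82 27  4] y hist [ 4  1  0 34  0  0  0  0  0  0  0  0  0  0  0  0  0  0  0  0  0  0  0  0
  0  0 19 39  6  3]
```

Call:
carry_out:
  motion: "0.006 0 0.15 0 0 0 50; 0 0 0.2 0 0 0 50; 0 0 0.15 0 0 0 50; 0 0 0.1 0 0 0 50; 0 0 0.04 0 0 0 50; 0 0 0.03 0 0 0 50; 0 0 0.03 0 0 0 50; 0 0 0 0 0 0 50"

```text
time_s: 12.7
tcp_pos: [0.5084, -0.0302, 0.0588]
orientation: [[0.051, 0.999, 0.0], [0.999, -0.051, 0.0], [0.0, 0.0, -1.0]]
force: [0.1, 0.2, -0.3]
opening: 0.0589
gripper_force: 64.6
```

Call:
carry_out:
  motion: "0 0 0.025 0 0 0 50; 0 0 0.025 0 0 0 50; 0 0 0.02 0 0 0 50; 0 0 0.01 0 0 0 50; 0 0 0.01 0 0 0 50; 0 0 0 0 0 0 50; 0 0 0 0 0 0 50"

```text
time_s: 13.58
tcp_pos: [0.5085, -0.0302, 0.0408]
orientation: [[0.051, 0.999, 0.0], [0.999, -0.051, -0.0], [-0.0, 0.0, -1.0]]
force: [-0.3, 0.8, -1.7]
opening: 0.0589
gripper_force: 64.6
```

Call:
carry_out:
  motion: "0 0 0.008 0 0 0 50; 0 0 0.007 0 0 0 50; 0 0 0 0 0 0 50; 0 0 0 0 0 0 50"

```text
time_s: 14.08
tcp_pos: [0.5084, -0.0302, 0.0377]
orientation: [[0.051, 0.999, -0.0], [0.999, -0.051, -0.0], [-0.0, -0.0, -1.0]]
force: [0.6, 0.1, -0.7]
opening: 0.0587
gripper_force: 64.6
```

Call:
carry_out:
  motion: "0 0 0 0 0 0 62; 0 0 0 0 0 0 70; 0 0 0 0 0 0 85; 0 0 0 0 0 0 85; 0 0 -0.1 0 0 0 85; 0 0 -0.25 0 0 0 85; 0 0 -0.3 0 0 0 85; 0 0 -0.15 0 0 0 85; 0 0 0 0 0 0 85"

```text
time_s: 15.2
tcp_pos: [0.5096, -0.03, 0.1999]
orientation: [[0.051, 0.999, 0.004], [0.999, -0.051, 0.001], [0.002, 0.004, -1.0]]
force: [0.1, -0.1, 0.1]
opening: 0.0853
gripper_force: 0.0
```

```bash
python3 - <<'E'
from h import *
im,W=look("scene");h=cv2.cvtColor(im,cv2.COLOR_RGB2HSV)
cv2.imwrite("pics/s4.png",cv2.resize(im[170:290,290:420],None,fx=4,fy=4)[:,:,::-1])
m=(abs(W[...,0]-.51)<.12)&(abs(W[...,1]+.04)<.13)&(h[...,0]>100)&(h[...,0]<130)&(h[...,1]>110)&(W[...,2]<.12)&(W[...,2]>.074)
p=W[m];A=np.c_[p[:,:2]-[.508,-.0433],np.ones(len(p))];k=p[:,2]>.0
c=np.linalg.lstsq(A,p[:,2],rcond=None)[0];print(len(p),c,np.percentile(p[:,2],[5,50,95]))
E
```

```text
965 [ 0.03176362 -0.00128696  0.08275377] [0.07840639 0.08287732 0.08542061]
```

View pics/s4.png

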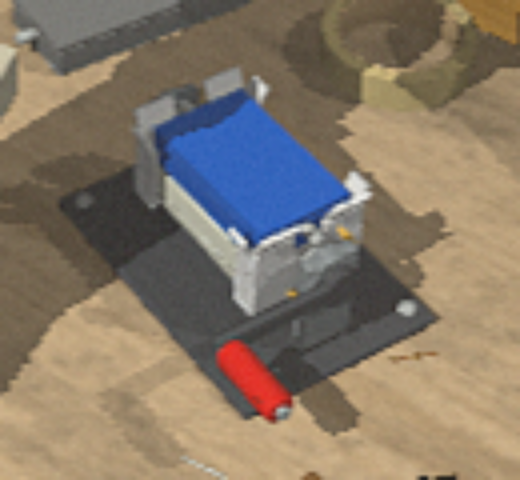

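The blue tray is seated level, with its top at 83 mm and its pins in the slots. The handle is at crop (253,380). Next is the crank.

Call:
carry_out:
  motion: "-0.156 -0.096 0 0 0 0 60; -0.156 -0.096 0 0 0 0 60; -0.156 -0.096 0 0 0 0 60; -0.156 -0.096 0 0 0 0 60; 0 0 0.1 0 0 0 60; 0 0 0.2 0 0 0 60; 0 0 0.2 0 0 0 60; 0 0 0.1 0 0 0 60; 0 0 0 0 0 0 60"

```text
time_s: 16.38
tcp_pos: [0.4234, -0.1511, 0.0759]
orientation: [[0.052, 0.999, -0.005], [0.999, -0.052, -0.001], [-0.001, -0.005, -1.0]]
force: [0.7, 0.5, -0.2]
opening: 0.0601
gripper_force: 0.0
```

```bash
python3 - <<'E'
from h import *
im,W=look("scene");h=cv2.cvtColor(im,cv2.COLOR_RGB2HSV)
print(env.state()["tcp_pos"])
cv2.imwrite("pics/s5.png",cv2.resize(im[150:300,270:420],None,fx=4,fy=4)[:,:,::-1])
E
```

```text
[ 0.42428931 -0.15119372  0.07698932]
```

View pics/s5.png

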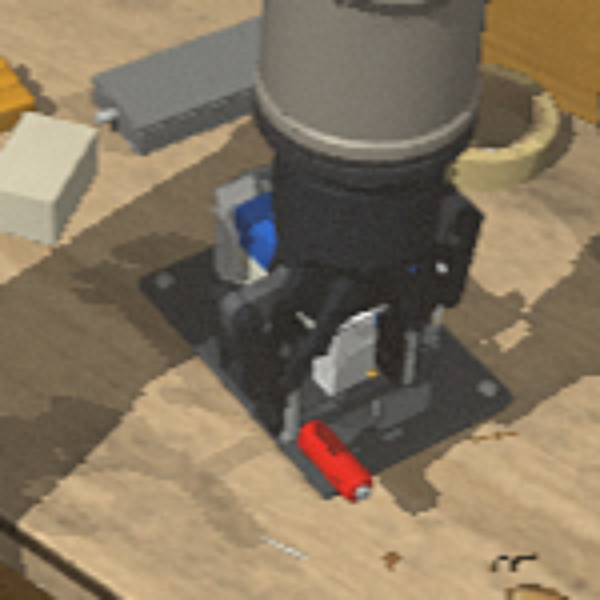

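The gripper straddles the red handle, which is at crop (335,460). I'll lower and pinch.

Call:
carry_out:
  motion: "0 0.01 0.1 0 0 0 60; 0 0 0.1 0 0 0 60; 0 0 0.065 0 0 0 60; 0 0 0 0 0 0 40; 0 0 0 0 0 0 25; 0 0 0 0 0 0 10; 0 0 0 0 0 0 10; 0 0 0 0 0 0 10; 0 0 0 0 0 0 10"

```text
time_s: 17.55
tcp_pos: [0.4263, -0.151, 0.0252]
orientation: [[0.051, 0.999, -0.001], [0.999, -0.051, 0.001], [0.001, -0.001, -1.0]]
force: [-8.5, 0.5, 10.1]
opening: 0.0161
gripper_force: 58.3
```

Handle pinched. Now the arc of radius 75 mm in 6° rows.

Call:
carry_out:
  motion: "0 -0.001 -0.0392 0 0 0 10; 0 0.0061 -0.0388 0 0 0 10; 0 0.0102 -0.0379 0 0 0 10; 0 0.0141 -0.0366 0 0 0 10; 0 0.0178 -0.035 0 0 0 10; 0 0.0214 -0.0329 0 0 0 10; 0 0.0247 -0.0305 0 0 0 10; 0 0.0278 -0.0278 0 0 0 10; 0 0 0 0 0 0 10"

```text
time_s: 18.68
tcp_pos: [0.4517, -0.1524, 0.0815]
orientation: [[0.051, 0.999, 0.0], [0.999, -0.051, 0.0], [0.0, 0.0, -1.0]]
force: [-8.4, -1.2, 11.1]
opening: 0.0158
gripper_force: 60.2
```

Call:
carry_out:
  motion: "0 0.027 -0.029 0 0 0 10; 0 0.030 -0.026 0 0 0 10; 0 0.035 -0.0178 0 0 0 10; 0 0.0366 -0.0141 0 0 0 10; 0 0.0379 -0.0102 0 0 0 10; 0 0.0388 -0.0061 0 0 0 10; 0 0.0392 -0.0021 0 0 0 10; 0 0 0 0 0 0 10"

```text
time_s: 19.68
tcp_pos: [0.5002, -0.1547, 0.101]
orientation: [[0.051, 0.999, -0.001], [0.999, -0.051, -0.001], [-0.001, -0.001, -1.0]]
force: [1.1, -3.1, -26.8]
opening: 0.0155
gripper_force: 60.9
```

Call:
carry_out:
  motion: "0 0.0392 0.006 0 0 0 10; 0 0.0388 0.010 0 0 0 10; 0 0.0379 0.0142 0 0 0 10; 0 0.0366 0.0141 0 0 0 10; 0 0.035 0.0178 0 0 0 10; 0 0.0329 0.0214 0 0 0 10; 0 0.0305 0.0247 0 0 0 10; 0 0 0 0 0 0 10"

```text
time_s: 20.68
tcp_pos: [0.5523, -0.1575, 0.0801]
orientation: [[0.051, 0.999, 0.002], [0.999, -0.051, -0.001], [-0.001, 0.002, -1.0]]
force: [5.0, -2.3, 1.7]
opening: 0.0157
gripper_force: 64.0
```

Call:
carry_out:
  motion: "0 0.0278 0.0278 0 0 0 10; 0 0.0247 0.0305 0 0 0 10; 0 0.0214 0.0329 0 0 0 10; 0 0.0178 0.035 0 0 0 10; 0 0.0141 0.0366 0 0 0 10; 0 0.0102 0.0379 0 0 0 10; 0 0.0061 0.0388 0 0 0 10; 0 0.0021 0.0392 0 0 0 10; 0 0 0 0 0 0 10"

```text
time_s: 21.8
tcp_pos: [0.5761, -0.1587, 0.025]
orientation: [[0.051, 0.999, 0.001], [0.999, -0.051, 0.001], [0.001, 0.001, -1.0]]
force: [-4.7, 0.8, 21.2]
opening: 0.0156
gripper_force: 66.4
```

At the far stop (21 N). Release, retreat up, look.

Call:
carry_out:
  motion: "0 0 0 0 0 0 30; 0 0 0 0 0 0 50; 0 0 0 0 0 0 60; 0 0 0 0 0 0 60; 0 0 -0.1 0 0 0 60; 0 0 -0.25 0 0 0 60; 0 0 -0.28 0 0 0 60; 0 0 -0.28 0 0 0 60; 0 0 -0.15 0 0 0 60; 0 0 0 0 0 0 60"

```text
time_s: 23.05
tcp_pos: [0.5763, -0.1591, 0.2397]
orientation: [[0.051, 0.999, 0.005], [0.999, -0.051, 0.0], [0.0, 0.005, -1.0]]
force: [-0.3, 1.2, -0.0]
opening: 0.06
gripper_force: 0.0
```

```bash
python3 - <<'E'
from h import *
im,W=look("scene");h=cv2.cvtColor(im,cv2.COLOR_RGB2HSV)
s=env.state();print(s["tcp_pos"],s["time_s"])
cv2.imwrite("pics/s6.png",cv2.resize(im[150:300,270:430],None,fx=4,fy=4)[:,:,::-1])
m=((h[...,0]<8)|(h[...,0]>172))&(h[...,1]>150)&(abs(W[...,0]-.51)<.12)&(abs(W[...,1]+.15)<.06)
print("red",m.sum(),np.median(W[m],0),W[m].max(0))
E
```

```text
[ 0.57559321 -0.15871378  0.23792004] 23.1
red 160 [ 0.5725694  -0.15935666  0.06582539] [ 0.62864329 -0.13654656  0.07161226]
```

View pics/s6.png

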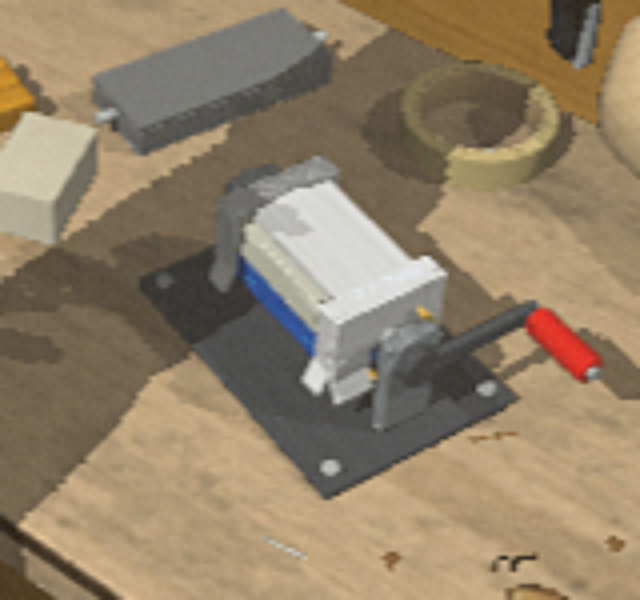

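The crank, at crop (562,345), is level on the far side. The white tray is on top and the blue one beneath it, rim to rim, and no studs are loose.

```bash
python3 -c "
from station import env
print(env.job_done())"
```

```text
the job is handed in; nothing more can be done
None
```

I capped the white tray with the blue one and turned the crank to its far stop. Both trays went over together, blue now underneath with no studs seen loose outside (they're hidden between the trays), the grey tray untouched, and the job was handed in at about 23 s.

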